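# Slide the top brass plate off the stack and home under the jig's fence

## Robot

A 6-joint arm with a two-finger parallel gripper is mounted at the origin on a cart in front of the work surface, level with it; the furniture and walls round the work are solid. World frame = base frame: x ahead of the robot, y to its left, z up, the work surface at z = 0. Lengths are in m, angles in rad, forces in N, time in s.
With the tool pointing down it reaches from about 0.275 to 0.75 m from the base axis. Payload 10.2 kg.
Tool frame: the origin (TCP) lies on the front face of the gripper's body, between the roots of the fingers; the fingertips stand 73 mm ahead of it and the grasp point (between the pads) lies 54 mm ahead of it; y points along the fingers, x is the direction in which the jaws open and shut, and the axes are right-handed (so a half turn about y gives the same grasp; the last joint's range is limited). The gripper opens to 85 mm and grips with 20 to 120 N. Pads are 22 mm wide; open, the fingers measure 114 mm over their backs; the gripper's body (76 mm by 85 mm) begins 54 mm behind the grasp point. The pads swing forward as they close: fully open they stand 13 mm farther back than shut.
Start: joints at [-1.495, 0.313, 1.498, -0, 1.331, -0.223], TCP at [0.155, -0.502, 0.304] pointing down, gripper open.
Joint ranges: [-2.94, 2.94], [-0.97, 2.17], [0.19, 2.56], [-1.23, 4.37], [0.02, 3.11], [-2.88, 2.88]. Speed limits (rad/s): [2.39, 2.39, 3.01, 3.14, 3.14, 3.14].

## Interface

Orientations are given as a 3x3 rotation matrix whose columns are the frame's x, y, z axes.
In Python, from rig import robot gives the robot as it stands.
- The arm moves only by the tool send_rows, never from a script. Its argument "plan" is a list of rows, each an object with "slide": the shift along the tool's x, y, z in units of 60 mm (1.0 is 60 mm), a list of three; "turn": the turn, a rotation vector about the tool's x, y, z in units of 8 degrees (1.0 is 8 degrees), a list of three; "claw": the opening, from 0 (shut) to 1 (fully open). In form: [{"slide": [dx, dy, dz], "turn": [ax, ay, az], "claw": claw}, ...]. A call has 1 to 8 rows; each row shifts and turns the commanded pose from where the row before left it, along the tool's axes as they then stand; what a row does not reach is not made up. A row lasts 1/8 s, in which the tool goes at most 62.5 mm and 10.7 degrees, less where a joint would pass 70% of its speed; a pose out of reach is approached as far as the arm can. A call is refused whole if a number of a shift passes 1 or a number of a turn 1, either way. A call with a gripper value outside its range is refused whole. The fingers move at their own pace and stop on an object; the grip force is fixed at half the most. Time passes only in rows, so rows that do not move let the fingers close. It gives the time, the measured TCP pose, the force and the opening at its end, in the units of the state.
- robot.get_obs(): the state, without advancing time (a new reading comes with each control period).
- robot.camera(name): name is "side" or "top"; returns (picture, depth): 384x512x3 uint8, red, green, blue; 384x512 float32, m along the optical axis (not along the pixel's ray), 0 where there is no reading.
- robot.camera_model(name): a dict with "mtx" (3x3 intrinsics, pixels), "dist" ([k1, k2, p1, p2, k3] as OpenCV has them; the pictures are not rectified), "cam_to_world" (4x4, takes a point from camera to world coordinates). Camera axes: x right, y up, looking along -z (the intrinsics and any distortion apply to the point x, -y, -z); pixel columns grow to the right and rows downward; lengths in m; the calibration is good to about 2 mm. A picture is of the moment at which its call begins. camera_model takes no time and is no camera call.
- robot.close_job(): hands the job in, once; it reports no verdict.
The state is a dict: "t": time; "joint_pos": joint angles; "joint_velocities": joint speeds; "joint_efforts": joint torques, N m; "tcp_pos": TCP position; "orientation": TCP orientation; "wrist_force": force on the tool from outside, world axes, zero at the start; "ft_torque": the same for the moment, N m; "finger_gap": finger opening in m.
Only numpy, scipy, OpenCV 4.12 (cv2) and the standard library are available. Lean on these libraries where they do the work, as an engineer would, in place of code of your own. Each camera call takes 0.05 s, during which the arm holds its last target. There are 200 camera calls.

## Task

Slide the top brass plate sideways off the stack onto the bed of the marking-out jig beside it, so that it lies wholly on the bed, then push it straight back until its far edge is fully home under the lip, and press it firmly flush against the fence there, with about 12 N for a good half second. Keep it sliding flat without lifting it, never press or push it with more than 25 N, and do not shift the two plates beneath or the things lying around. Leave the plate lying there, let go.

Things in the scene. Friction and masses are not known exactly. Their poses are not given: they have to be found in the camera images.
- top_plate_center (a point): Centre (half-way up) of the top one of three equal loose brass plates, each 92 (x) by 84 (y) by 5 mm thick, 0.25 to 0.45 kg, stacked not quite in register (edges up to 8 mm out). Its top is 2.5 mm above this point, 22 to 34 mm above the bench (both boards' height varies); below its 5 mm edge is the middle plate. z up; x along the jig's x within 0.05 rad at the start.
- middle_plate_center (a point): Centre of the second plate (same size), directly under the top plate; stays where it is.
- bottom_plate_center (a point): Centre of the lowest plate (same size); stays where it is, on the stock board.
- tray: Fixed plywood stock board under the stack: 100 mm wide (y), x from -76 to +102 mm of its origin, top 12 mm above its origin. The stack's centre is at about x = -20 mm, y = 0. Axes and origin height as the jig's; it stands on the jig's +y or on its -y side (varies), with a gap of 4 to 10 mm. Loupe and abrasive block stand on its +x end.
- jig: Fixed jig: flat beech bed, 112 mm wide (y -56 to +56), open at its sides and front, from x = -75 mm to the face of a steel fence at x = +60 mm. Origin 20.5 mm under the bed (-5 to +7 mm over the bench), z up, x to the fence. The fence rises 12.5 mm over the bed; its lip overhangs the bed by 8 mm, 7.5 mm clear under it for the 5 mm plate. Plate home: its centre at x = +14 mm.
- jig_bed (a point): Point on the bed's surface above the jig's origin: 1.5 mm lower than the top plate's underside on the stack, so the plate slides across and drops 1.5 mm. Axes as the jig's.
- loupe: Black loupe, 33 mm wide, 31 mm high, standing loose on the stock board behind the stack (+x end); origin at its foot. To be left alone.
- eraser_block: Grey abrasive block, 24 by 52 by 13 mm, loose on the stock board behind the stack, beside the loupe; origin at its underside. To be left alone.

How it is judged:
On the way, in this order (a step that is already met when the one before it is completed fails the run):
1. the top plate lies wholly on the jig's bed, slid off the stack (y of top_plate_center in the frame of jig between -0.0145 and 0.0145 m and z of top_plate_center in the frame of jig below 0.0242 m), for 0.1 s.
2. the plate is home against the fence, under the lip, and pressed against it by the fingers with 8 to 18 N for 0.4 s (all of step 1 and x of top_plate_center in the frame of jig above 0.012 m and angle between the x axis of top_plate and the x axis of jig, either way round below 0.04 rad and contact force between the fingers and top_plate between 8 and 18 N), for 0.4 s.
At the end, for the whole second after the job is handed in: The former top plate lies flat and at rest wholly on the jig's bed (its centre within 14.5 mm of the bed's middle across the width), its far edge within 2 mm of the fence's face under the lip and parallel to it within 0.04 rad, the robot clear of it (all of step 1 and x of top_plate_center in the frame of jig above 0.012 m and angle between the x axis of top_plate and the x axis of jig, either way round below 0.04 rad and angle between top_plate's own z axis and vertical below 0.05 rad and linear speed of top_plate below 0.01 m/s); the robot touches nothing.
It fails at once if the plate was pressed or pushed with more than 25 N (contact force between the fingers and top_plate above 25 N).
It fails at once if the plate was lifted off or tipped up (z of top_plate_center in the frame of jig above 0.031 m or angle between top_plate's own z axis and vertical above 0.15 rad).
It fails at once if the plates beneath were shifted by more than 4 mm (distance of any of middle_plate_center, bottom_plate_center from where it was at the start of the episode above 0.004 m).
It fails at once if the loupe or the abrasive block was shifted by more than 15 mm (distance of any of loupe, eraser_block from where it was at the start of the episode above 0.015 m).
It also fails if it takes over 72 s, if anything falls off the work surface, if the arm or the gripper's body presses on something with over 40 N, if the wrist force passes 120 N, or if a joint passes its speed limit or range.

## Working session

There is one attempt and no reset: what is moved stays moved. The work goes in short steps, Python scripts to look and compute and a tool call to move; the robot and the scene stay as the last step left them, time stands still between calls to the robot, and variables do not carry over. Pictures are saved under pics/ and viewed, about 8 in all and at most 12, crops included, and the job is handed in when it is done.

Besides the shell and the picture viewer there is one more tool, called after "Emit:" by a JSON object that holds its "api" and its "payload". send_rows: Moves the arm, as the interface text tells. Its arguments: {"type":"object","properties":{"plan":{"type":"array","items":{"type":"object","properties":{"slide":{"type":"array","items":{"type":"number"}},"turn":{"type":"array","items":{"type":"number"}},"claw":{"type":"number"}}}}},"required":["plan"]}

```bash
mkdir -p pics; ls; python3 - <<'E'
from rig import robot
import cv2,numpy as np
o=robot.get_obs()
for k,v in o.items(): print(k,np.round(v,4).tolist())
for n in("top","side"):
    p,d=robot.camera(n); cv2.imwrite(f"pics/{n}0.png",p[:,:,::-1]); np.save(f"{n}0d.npy",d)
    m=robot.camera_model(n); print(n,{k:np.round(v,4).tolist() for k,v in m.items()})
E
```

```text
pics
t 0.0
joint_pos [-1.4954, 0.3134, 1.4984, -0.0, 1.331, -0.2234]
joint_velocities [0.0001, 0.0008, -0.0012, -0.0003, -0.002, 0.001]
joint_efforts [0.0004, -41.2266, -25.9739, -0.0002, 0.0042, -0.0]
tcp_pos [0.1545, -0.5016, 0.3033]
orientation [[0.2944, -0.0001, 0.9557], [-0.9557, 0.0013, 0.2944], [-0.0013, -1.0, 0.0003]]
wrist_force [0.0961, 0.0656, -0.4659]
ft_torque [0.0751, -0.0261, -0.0272]
finger_gap 0.0853
top {'mtx': [[430.4505, 0.0, 258.8592], [0.0, 430.4505, 197.2144], [0.0, 0.0, 1.0]], 'dist': [-0.09, 0.0, 0.0, 0.0, 0.0], 'cam_to_world': [[-0.0193, 0.9969, -0.0766, 0.4654], [-0.9992, -0.0219, -0.0335, -0.3135], [-0.0351, 0.0759, 0.9965, 0.9161], [0.0, 0.0, 0.0, 1.0]]}
side {'mtx': [[494.8608, 0.0, 253.8974], [0.0, 494.8608, 195.4585], [0.0, 0.0, 1.0]], 'dist': [-0.0052, 0.0, 0.0, 0.0, 0.0], 'cam_to_world': [[0.835, 0.2859, -0.4702, 0.148], [-0.5503, 0.4251, -0.7187, -0.8973], [-0.0056, 0.8588, 0.5123, 0.4961], [0.0, 0.0, 0.0, 1.0]]}
```

View pics/top0.png

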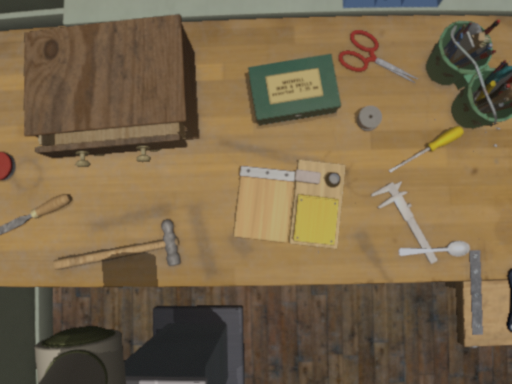

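View pics/side0.png

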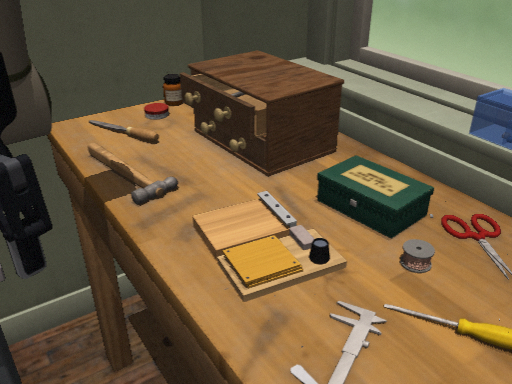

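```bash
cat > h.py <<'E'
from rig import robot
import cv2,numpy as np
def ray(n,px):
    m=robot.camera_model(n); u=cv2.undistortPoints(np.array(px,float).reshape(-1,1,2),np.array(m["mtx"]),np.array(m["dist"])).reshape(-1,2)
    T=np.array(m["cam_to_world"]); return T[:3,3],np.c_[u[:,0],-u[:,1],-np.ones(len(u))]@T[:3,:3].T
def onz(n,px,z):
    o,d=ray(n,px); return o+d*((z-o[2])/d[:,2])[:,None]
def proj(n,P):
    m=robot.camera_model(n); T=np.linalg.inv(np.array(m["cam_to_world"])); P=np.atleast_2d(P)@T[:3,:3].T+T[:3,3]
    P=P*[1,-1,-1]; return cv2.projectPoints(P,np.zeros(3),np.zeros(3),np.array(m["mtx"]),np.array(m["dist"]))[0].reshape(-1,2)
E
python3 - <<'E'
from h import *
a=cv2.imread("pics/top0.png")[150:260,225:355]; b=cv2.imread("pics/side0.png")[180:300,185:355]
c=[cv2.resize(a,None,fx=5,fy=5,interpolation=cv2.INTER_CUBIC),cv2.resize(b,None,fx=4.6,fy=4.6,interpolation=cv2.INTER_CUBIC)]
cv2.imwrite("pics/t1.png",c[0]);cv2.imwrite("pics/s1.png",c[1])
d=np.load("top0d.npy"); print(d[200:245:8,240:345:8].round(4))
o,r=ray("top",[[265,210],[265,225],[317,210],[317,230],[220,220],[360,220]])
print([ (o+r[i]*d[v,u]).round(4).tolist() for i,(u,v) in enumerate([[265,210],[265,225],[317,210],[317,230],[220,220],[360,220]])])
E
```

```text
[[0.8982 0.8971 0.8976 0.899  0.897  0.8961 0.8948 0.903  0.8873 0.8842
  0.891  0.8863 0.8914 0.9155]
 [0.8979 0.8978 0.8961 0.8952 0.8949 0.894  0.894  0.8961 0.8867 0.885
  0.8814 0.8854 0.8842 0.9096]
 [0.8965 0.8969 0.8939 0.8934 0.8944 0.895  0.8936 0.884  0.8854 0.888
  0.8819 0.8838 0.8817 0.9125]
 [0.8951 0.8954 0.8931 0.8953 0.8902 0.891  0.8918 0.8835 0.8839 0.8857
  0.8813 0.883  0.8953 0.9122]
 [0.8949 0.8928 0.8906 0.8907 0.8906 0.8918 0.9136 0.8812 0.8831 0.8805
  0.8812 0.8822 0.8961 0.9073]
 [0.9154 0.9138 0.9138 0.9131 0.8893 0.8905 0.9121 0.878  0.8811 0.8811
  0.8778 0.8789 0.893  0.9052]]
[[0.5071, -0.2957, 0.0234], [0.476, -0.2951, 0.0237], [0.5046, -0.4027, 0.0295], [0.4635, -0.4014, 0.0309], [0.4889, -0.1985, -0.0017], [0.4827, -0.4964, -0.0006]]
```

View pics/t1.png

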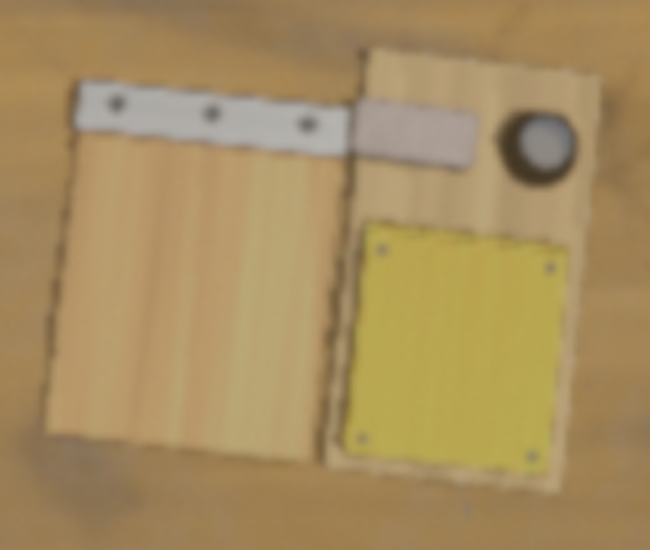

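View pics/s1.png

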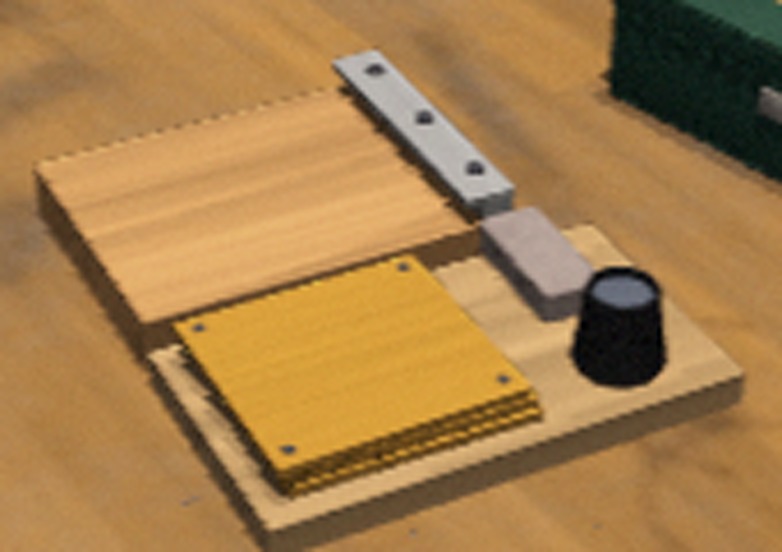

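```bash
python3 - <<'E'
from h import *
zb=.0235
a=cv2.imread("pics/top0.png"); hsv=cv2.cvtColor(a,cv2.COLOR_BGR2HSV)
m=cv2.inRange(hsv,(22,130,100),(32,255,255)); m[:150]=0;m[260:]=0;m[:,:280]=0;m[:,355:]=0
c=max(cv2.findContours(m,0,2)[0],key=cv2.contourArea)
w=onz("top",c.reshape(-1,2),zb+6.5e-3)[:,:2]
r=cv2.minAreaRect((w*1000).astype(np.float32)); print("plate",r, cv2.boxPoints(r).round(1).tolist())
f=lambda P:np.array([[225+u/5,150+v/5] for u,v in P])
b=onz("top",f([[45,432],[325,463]]),zb); l=onz("top",f([[76,130],[350,155],[78,80],[354,105]]),zb+.0125)
print("bed front L,R",(b*1000).round(1).tolist()); print("lip",(l*1000).round(1).tolist())
t=onz("top",f([[325,465],[558,492],[365,48],[600,75]]),zb-8.5e-3); print("tray",(t*1000).round(1).tolist())
e=onz("top",f([[352,160],[470,168],[476,112],[358,100]]),zb-8.5e-3+.013); print("eraser",(e*1000).round(1).tolist())
for n,p in (("front",b[0]-b[1]),("lip",l[0]-l[1]),("tray",t[2]-t[0])): print(n,np.degrees(np.arctan2(p[1],p[0])))
# side cross-check of the plate's corners in the enlarged crop
s=onz("side",[[185+u/4.6,180+v/4.6] for u,v in [[172,322],[410,255],[542,385],[288,470]]],zb+6.5e-3);print("side plate",(s*1000).round(1).tolist())
s=onz("side",[[185+u/4.6,180+v/4.6] for u,v in [[542,415],[290,493]]],zb-8.5e-3);print("side bottom -y corners",(s*1000).round(1).tolist())
E
```

```text
plate ((485.861572265625, -399.02618408203125), (83.49769592285156, 94.39067840576172), 81.93292999267578) [[433.29998779296875, -433.70001220703125], [526.7000122070312, -447.0], [538.4000244140625, -364.29998779296875], [445.0, -351.1000061035156]]
bed front L,R [[453.7, -230.3, 23.5], [438.7, -345.9, 23.5]]
lip [[577.8, -246.2, 36.0], [564.8, -358.8, 36.0], [598.6, -247.4, 36.0], [585.5, -360.9, 36.0]]
tray [[437.7, -346.2, 15.0], [424.5, -442.7, 15.0], [612.5, -367.4, 15.0], [598.7, -466.0, 15.0]]
eraser [[563.6, -359.9, 28.0], [559.2, -408.6, 28.0], [582.5, -411.8, 28.0], [588.6, -363.1, 28.0]]
front 82.63128178300842
lip 83.41428593223098
tray -6.9138015963749
side plate [[444.3, -354.1, 30.0], [533.5, -367.1, 30.0], [527.1, -450.1, 30.0], [436.0, -439.3, 30.0]]
side bottom -y corners [[529.6, -448.0, 15.0], [439.9, -434.1, 15.0]]
```

Emit:
{"api": "send_rows", "payload": {"plan": [{"slide": [0,0,0],"turn": [0,-1,0],"claw": 0.6},{"slide": [0,0,0],"turn": [0,-1,0],"claw": 0.6},{"slide": [0,0,0],"turn": [0,-1,0],"claw": 0.6},{"slide": [0,0,0],"turn": [0,-1,0],"claw": 0.6},{"slide": [0,0,0],"turn": [0,-1,0],"claw": 0.6},{"slide": [0,0,0],"turn": [0,-1,0],"claw": 0.6},{"slide": [0,0,0],"turn": [0,-1,0],"claw": 0.6},{"slide": [0,0,0],"turn": [0,-1,0],"claw": 0.6}]}}

```text
t: 1.1
tcp_pos: [0.1545, -0.5017, 0.3035]
orientation: [[0.989, -0.0, 0.15], [-0.15, 0.001, 0.989], [-0.0, -1.0, 0.001]]
wrist_force: [0.5, -0.6, -1.2]
finger_gap: 0.0512
```

Emit:
{"api": "send_rows", "payload": {"plan": [{"slide": [0,0,0],"turn": [0,-0.24,0],"claw": 0.6},{"slide": [0.67,0,0.516],"turn": [0,0,0],"claw": 0.6},{"slide": [0.67,0,0.516],"turn": [0,0,0],"claw": 0.6},{"slide": [0.67,0,0.516],"turn": [0,0,0],"claw": 0.6},{"slide": [0.67,0,0.516],"turn": [0,0,0],"claw": 0.6},{"slide": [0.67,0,0.516],"turn": [0,0,0],"claw": 0.6},{"slide": [0.67,0,0.516],"turn": [0,0,0],"claw": 0.6},{"slide": [0.67,0,0.516],"turn": [0,0,0],"claw": 0.6}]}}

```text
t: 2.1
tcp_pos: [0.4615, -0.3196, 0.3038]
orientation: [[0.992, -0.0, 0.123], [-0.123, 0.0, 0.992], [-0.0, -1.0, 0.0]]
wrist_force: [-0.7, -0.2, -0.2]
finger_gap: 0.0511
```

Emit:
{"api": "send_rows", "payload": {"plan": [{"slide": [0.67,0,0.516],"turn": [0,0,0],"claw": 0.6},{"slide": [0,0,0],"turn": [0,0,0],"claw": 0.6},{"slide": [0,0,0],"turn": [0,0,0],"claw": 0.6}]}}

```text
t: 2.48
tcp_pos: [0.5034, -0.2951, 0.3036]
orientation: [[0.992, -0.001, 0.122], [-0.122, 0.0, 0.992], [-0.001, -1.0, 0.0]]
wrist_force: [-0.5, -0.3, -0.2]
finger_gap: 0.0508
```

Emit:
{"api": "send_rows", "payload": {"plan": [{"slide": [0,0.8,0],"turn": [0,0,0],"claw": 0.6},{"slide": [0,0.8,0],"turn": [0,0,0],"claw": 0.6},{"slide": [0,0.8,0],"turn": [0,0,0],"claw": 0.6},{"slide": [0,0.8,0],"turn": [0,0,0],"claw": 0.6},{"slide": [0,0.18,0],"turn": [0,0,0],"claw": 0.6},{"slide": [0,0,0],"turn": [0,0,0],"claw": 0.6},{"slide": [0,0,0],"turn": [0,0,0],"claw": 0.6}]}}

```text
t: 3.35
tcp_pos: [0.5043, -0.2957, 0.1032]
orientation: [[0.993, 0.003, 0.122], [-0.122, -0.002, 0.993], [0.003, -1.0, -0.002]]
wrist_force: [0.2, 0.2, 0.9]
finger_gap: 0.0511
```

Emit:
{"api": "send_rows", "payload": {"plan": [{"slide": [0,0.0167,0],"turn": [0,0,0],"claw": 0.6},{"slide": [0,0.0167,0],"turn": [0,0,0],"claw": 0.6},{"slide": [0,0,0],"turn": [0,0,0],"claw": 0.6}]}}

```text
t: 3.72
tcp_pos: [0.5038, -0.2949, 0.0993]
orientation: [[0.993, 0.0, 0.121], [-0.121, -0.0, 0.993], [0.0, -1.0, -0.0]]
wrist_force: [1.1, -0.5, -0.4]
finger_gap: 0.0509
```

Emit:
{"api": "send_rows", "payload": {"plan": [{"slide": [0,0.0167,0],"turn": [0,0,0],"claw": 0.6},{"slide": [0,0.0167,0],"turn": [0,0,0],"claw": 0.6},{"slide": [0,0,0],"turn": [0,0,0],"claw": 0.6}]}}

```text
t: 4.1
tcp_pos: [0.5037, -0.2948, 0.0969]
orientation: [[0.993, -0.0, 0.121], [-0.121, 0.0, 0.993], [-0.0, -1.0, 0.0]]
wrist_force: [0.7, -0.2, 0.4]
finger_gap: 0.0511
```

Emit:
{"api": "send_rows", "payload": {"plan": [{"slide": [0,0.0167,0],"turn": [0,0,0],"claw": 0.6},{"slide": [0,0.0167,0],"turn": [0,0,0],"claw": 0.6},{"slide": [0,0,0],"turn": [0,0,0],"claw": 0.6}]}}

```text
t: 4.47
tcp_pos: [0.5037, -0.2948, 0.095]
orientation: [[0.993, -0.0, 0.121], [-0.121, 0.0, 0.993], [-0.0, -1.0, 0.0]]
wrist_force: [0.2, -0.0, -0.1]
finger_gap: 0.0515
```

Emit:
{"api": "send_rows", "payload": {"plan": [{"slide": [0,0.0167,0],"turn": [0,0,0],"claw": 0.6},{"slide": [0,0,0],"turn": [0,0,0],"claw": 0.6}]}}

```text
t: 4.72
tcp_pos: [0.5037, -0.2949, 0.094]
orientation: [[0.993, -0.0, 0.121], [-0.121, 0.0, 0.993], [-0.0, -1.0, 0.0]]
wrist_force: [-0.2, -0.2, 0.6]
finger_gap: 0.0511
```

Emit:
{"api": "send_rows", "payload": {"plan": [{"slide": [0,0.0167,0],"turn": [0,0,0],"claw": 0.6},{"slide": [0,0,0],"turn": [0,0,0],"claw": 0.6}]}}

```text
t: 4.97
tcp_pos: [0.5038, -0.2948, 0.093]
orientation: [[0.993, -0.0, 0.121], [-0.121, 0.0, 0.993], [-0.0, -1.0, 0.0]]
wrist_force: [-0.6, -0.1, -0.3]
finger_gap: 0.0514
```

Emit:
{"api": "send_rows", "payload": {"plan": [{"slide": [0,0.0167,0],"turn": [0,0,0],"claw": 0.6},{"slide": [0,0,0],"turn": [0,0,0],"claw": 0.6}]}}

```text
t: 5.22
tcp_pos: [0.5038, -0.2948, 0.092]
orientation: [[0.993, -0.0, 0.121], [-0.121, 0.0, 0.993], [-0.0, -1.0, 0.0]]
wrist_force: [-0.4, 1.2, -0.0]
finger_gap: 0.0512
```

Emit:
{"api": "send_rows", "payload": {"plan": [{"slide": [0,0.0167,0],"turn": [0,0,0],"claw": 0.6},{"slide": [0,0,0],"turn": [0,0,0],"claw": 0.6}]}}

```text
t: 5.48
tcp_pos: [0.5038, -0.2949, 0.0914]
orientation: [[0.993, 0.0, 0.121], [-0.121, -0.0, 0.993], [0.0, -1.0, -0.0]]
wrist_force: [-1.1, 1.9, 4.6]
finger_gap: 0.0512
```

Emit:
{"api": "send_rows", "payload": {"plan": [{"slide": [0,0.0167,0],"turn": [0,0,0],"claw": 0.6},{"slide": [0,0,0],"turn": [0,0,0],"claw": 0.6}]}}

```text
t: 5.72
tcp_pos: [0.5038, -0.2949, 0.0913]
orientation: [[0.993, 0.0, 0.121], [-0.121, -0.0, 0.993], [0.0, -1.0, -0.0]]
wrist_force: [-4.5, 3.0, 13.0]
finger_gap: 0.0511
```

Emit:
{"api": "send_rows", "payload": {"plan": [{"slide": [0,0.0167,0],"turn": [0,0,0],"claw": 0.6},{"slide": [0,0,0],"turn": [0,0,0],"claw": 0.6}]}}

```text
t: 5.98
tcp_pos: [0.5039, -0.2949, 0.0913]
orientation: [[0.993, 0.0, 0.121], [-0.121, -0.001, 0.993], [0.0, -1.0, -0.001]]
wrist_force: [-6.9, 5.5, 23.4]
finger_gap: 0.0513
```

Emit:
{"api": "send_rows", "payload": {"plan": [{"slide": [0,0.0167,0],"turn": [0,0,0],"claw": 0.6},{"slide": [0,0,0],"turn": [0,0,0],"claw": 0.6}]}}

```text
t: 6.22
tcp_pos: [0.5039, -0.2949, 0.0912]
orientation: [[0.993, 0.0, 0.121], [-0.121, -0.001, 0.993], [0.0, -1.0, -0.001]]
wrist_force: [-10.3, 7.7, 31.0]
finger_gap: 0.0511
```

Emit:
{"api": "send_rows", "payload": {"plan": [{"slide": [0,-0.4,0],"turn": [0,0,0],"claw": 0.6},{"slide": [0,-0.4,0],"turn": [0,0,0],"claw": 0.6},{"slide": [-0.087,0,-0.72],"turn": [0,0,0],"claw": 0.6},{"slide": [0,0,-0.72],"turn": [0,0,0],"claw": 0.6},{"slide": [0,0,-0.72],"turn": [0,0,0],"claw": 0.6},{"slide": [0,0,-0.72],"turn": [0,0,0],"claw": 0.6},{"slide": [0,0,0],"turn": [0,0,0],"claw": 0.6},{"slide": [0,0,0],"turn": [0,0,0],"claw": 0.6}]}}

```text
t: 7.22
tcp_pos: [0.4777, -0.4651, 0.1356]
orientation: [[0.993, -0.0, 0.121], [-0.121, 0.001, 0.993], [-0.001, -1.0, 0.001]]
wrist_force: [0.1, 0.3, -0.2]
finger_gap: 0.0512
```

Emit:
{"api": "send_rows", "payload": {"plan": [{"slide": [0,0.25,0],"turn": [0,0,0],"claw": 0.6},{"slide": [0,0.25,0],"turn": [0,0,0],"claw": 0.6},{"slide": [0,0,0],"turn": [0,0,0],"claw": 0.6},{"slide": [0,0,0],"turn": [0,0,0],"claw": 0.6},{"slide": [0,0,0],"turn": [0,0,0],"claw": 0.6}]}}

```text
t: 7.85
tcp_pos: [0.4778, -0.4659, 0.1066]
orientation: [[0.993, 0.001, 0.121], [-0.121, -0.001, 0.993], [0.001, -1.0, -0.001]]
wrist_force: [-0.9, -0.7, -0.1]
finger_gap: 0.0514
```

```bash
python3 - <<'E'
from h import *
o=robot.get_obs(); print(o["t"],np.round(o["tcp_pos"],4),np.round(o["wrist_force"],1))
p,d=robot.camera("side"); cv2.imwrite("pics/s2f.png",p[:,:,::-1])
cv2.imwrite("pics/s2.png",cv2.resize(p[170:320,185:355,::-1],None,fx=4,fy=4,interpolation=cv2.INTER_CUBIC))
E
```

```text
7.85 [ 0.4778 -0.4659  0.1066] [-0.9 -0.7 -0.1]
```

View pics/s2.png

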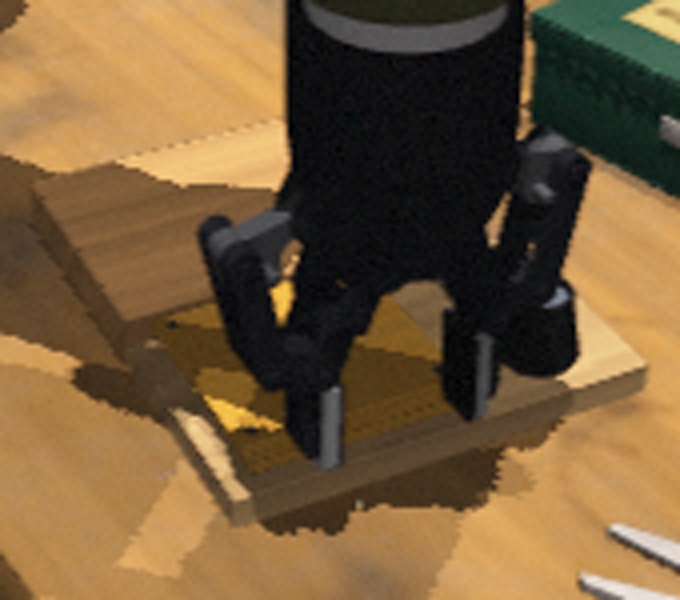

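Emit:
{"api": "send_rows", "payload": {"plan": [{"slide": [0,0.1,0],"turn": [0,0,0],"claw": 0.6},{"slide": [0,0.1,0],"turn": [0,0,0],"claw": 0.6},{"slide": [0,0,0],"turn": [0,0,0],"claw": 0.6},{"slide": [0,0,0],"turn": [0,0,0],"claw": 0.6},{"slide": [0,0,0],"turn": [0,0,0],"claw": 0.6}]}}

```text
t: 8.52
tcp_pos: [0.4777, -0.4658, 0.0943]
orientation: [[0.993, 0.0, 0.121], [-0.121, -0.0, 0.993], [0.0, -1.0, -0.0]]
wrist_force: [-0.2, -0.0, -0.1]
finger_gap: 0.0514
```

Emit:
{"api": "send_rows", "payload": {"plan": [{"slide": [0,0,0.05],"turn": [0,0,0],"claw": 0.6},{"slide": [0,0,0.05],"turn": [0,0,0],"claw": 0.6},{"slide": [0,0,0],"turn": [0,0,0],"claw": 0.6},{"slide": [0,0,0],"turn": [0,0,0],"claw": 0.6}]}}

```text
t: 9.02
tcp_pos: [0.4784, -0.4598, 0.0941]
orientation: [[0.993, 0.0, 0.121], [-0.121, -0.0, 0.993], [0.0, -1.0, -0.0]]
wrist_force: [-0.7, -0.6, -1.6]
finger_gap: 0.051
```

Emit:
{"api": "send_rows", "payload": {"plan": [{"slide": [0,-0.01,0],"turn": [0,0,0],"claw": 0.6},{"slide": [0,0,0.05],"turn": [0,0,0],"claw": 0.6},{"slide": [0,0,0.033],"turn": [0,0,0],"claw": 0.6}]}}

```text
t: 9.4
tcp_pos: [0.479, -0.4546, 0.0947]
orientation: [[0.993, -0.0, 0.121], [-0.121, 0.0, 0.993], [-0.0, -1.0, 0.0]]
wrist_force: [0.9, -0.5, -0.2]
finger_gap: 0.0511
```

Emit:
{"api": "send_rows", "payload": {"plan": [{"slide": [0,0,0.033],"turn": [0,0,0],"claw": 0.6},{"slide": [0,0,0.033],"turn": [0,0,0],"claw": 0.6}]}}

```text
t: 9.65
tcp_pos: [0.4795, -0.451, 0.0948]
orientation: [[0.993, 0.0, 0.121], [-0.121, -0.001, 0.993], [0.0, -1.0, -0.001]]
wrist_force: [-0.3, -2.2, -0.8]
finger_gap: 0.0516
```

Emit:
{"api": "send_rows", "payload": {"plan": [{"slide": [0,0,0.033],"turn": [0,0,0],"claw": 0.6},{"slide": [0,0,0.033],"turn": [0,0,0],"claw": 0.6}]}}

```text
t: 9.9
tcp_pos: [0.4799, -0.447, 0.0947]
orientation: [[0.993, 0.0, 0.121], [-0.121, -0.0, 0.993], [0.0, -1.0, -0.0]]
wrist_force: [-0.5, -1.7, 0.2]
finger_gap: 0.0514
```

Emit:
{"api": "send_rows", "payload": {"plan": [{"slide": [0,0,0.033],"turn": [0,0,0],"claw": 0.6},{"slide": [0,0,0.033],"turn": [0,0,0],"claw": 0.6}]}}

```text
t: 10.15
tcp_pos: [0.4804, -0.443, 0.0947]
orientation: [[0.993, 0.0, 0.121], [-0.121, -0.0, 0.993], [0.0, -1.0, -0.0]]
wrist_force: [0.5, -1.3, 0.5]
finger_gap: 0.0511
```

Emit:
{"api": "send_rows", "payload": {"plan": [{"slide": [0,0,0.05],"turn": [0,0,0],"claw": 0.6},{"slide": [0,0,0.05],"turn": [0,0,0],"claw": 0.6},{"slide": [0,0,0.05],"turn": [0,0,0],"claw": 0.6},{"slide": [0,0,0.05],"turn": [0,0,0],"claw": 0.6}]}}

```text
t: 10.65
tcp_pos: [0.4819, -0.4309, 0.0947]
orientation: [[0.993, -0.0, 0.121], [-0.121, -0.0, 0.993], [0.0, -1.0, -0.0]]
wrist_force: [0.7, -2.2, 0.4]
finger_gap: 0.0509
```

```bash
python3 - <<'E'
from h import *
p,d=robot.camera("side"); q,d=robot.camera("top"); 
cv2.imwrite("pics/s3.png",np.hstack([cv2.resize(p[190:310,185:355,::-1],(560,396),interpolation=cv2.INTER_CUBIC)]))
cv2.imwrite("pics/t3.png",cv2.resize(q[150:260,225:355,::-1],None,fx=4,fy=4))
E
```

```text
(no output)
```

View pics/s3.png

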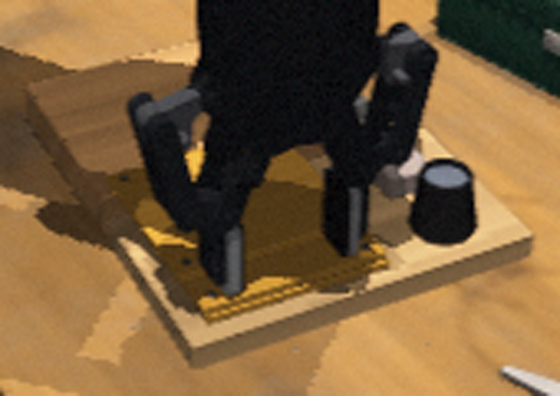

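Emit:
{"api": "send_rows", "payload": {"plan": [{"slide": [0,0,0.06],"turn": [0,0,0],"claw": 0.6},{"slide": [0,0,0.06],"turn": [0,0,0],"claw": 0.6},{"slide": [0,0,0.06],"turn": [0,0,0],"claw": 0.6},{"slide": [0,0,0.06],"turn": [0,0,0],"claw": 0.6}]}}

```text
t: 11.25
tcp_pos: [0.4837, -0.4166, 0.0947]
orientation: [[0.993, 0.0, 0.121], [-0.121, 0.0, 0.993], [0.0, -1.0, 0.0]]
wrist_force: [0.6, -1.0, 0.0]
finger_gap: 0.0512
```

Emit:
{"api": "send_rows", "payload": {"plan": [{"slide": [0,0,0.06],"turn": [0,0,0],"claw": 0.6},{"slide": [0,0,0.06],"turn": [0,0,0],"claw": 0.6},{"slide": [0,0,0.06],"turn": [0,0,0],"claw": 0.6},{"slide": [0,0,0.06],"turn": [0,0,0],"claw": 0.6}]}}

```text
t: 11.75
tcp_pos: [0.4854, -0.4024, 0.0948]
orientation: [[0.993, 0.0, 0.121], [-0.121, -0.0, 0.993], [0.0, -1.0, -0.0]]
wrist_force: [-0.4, -2.2, 0.7]
finger_gap: 0.0511
```

Emit:
{"api": "send_rows", "payload": {"plan": [{"slide": [0,0.004,0.06],"turn": [0,0,0],"claw": 0.6},{"slide": [0,0,0.06],"turn": [0,0,0],"claw": 0.6},{"slide": [0,0,0.06],"turn": [0,0,0],"claw": 0.6},{"slide": [0,0,0.06],"turn": [0,0,0],"claw": 0.6}]}}

```text
t: 12.25
tcp_pos: [0.4872, -0.3883, 0.0948]
orientation: [[0.993, 0.001, 0.121], [-0.121, -0.001, 0.993], [0.001, -1.0, -0.001]]
wrist_force: [-0.4, -4.4, 4.3]
finger_gap: 0.0515
```

Emit:
{"api": "send_rows", "payload": {"plan": [{"slide": [0,0,0.05],"turn": [0,0,0],"claw": 0.6},{"slide": [0,0,0.05],"turn": [0,0,0],"claw": 0.6},{"slide": [0,0,0.05],"turn": [0,0,0],"claw": 0.6},{"slide": [0,0,0.05],"turn": [0,0,0],"claw": 0.6}]}}

```text
t: 12.75
tcp_pos: [0.4886, -0.3762, 0.0945]
orientation: [[0.993, 0.0, 0.121], [-0.121, -0.0, 0.993], [0.0, -1.0, -0.0]]
wrist_force: [-0.6, -3.9, 2.6]
finger_gap: 0.0512
```

Emit:
{"api": "send_rows", "payload": {"plan": [{"slide": [0,0,0.05],"turn": [0,0,0],"claw": 0.6},{"slide": [0,0,0.05],"turn": [0,0,0],"claw": 0.6}]}}

```text
t: 13.0
tcp_pos: [0.4893, -0.3702, 0.0944]
orientation: [[0.993, -0.0, 0.121], [-0.121, 0.0, 0.993], [-0.0, -1.0, 0.0]]
wrist_force: [-0.0, -4.5, 3.8]
finger_gap: 0.0511
```

Emit:
{"api": "send_rows", "payload": {"plan": [{"slide": [0,0,0.05],"turn": [0,0,0],"claw": 0.6},{"slide": [0,0,0.05],"turn": [0,0,0],"claw": 0.6}]}}

```text
t: 13.25
tcp_pos: [0.4899, -0.3638, 0.0939]
orientation: [[0.993, -0.001, 0.121], [-0.121, 0.001, 0.993], [-0.001, -1.0, 0.001]]
wrist_force: [0.0, -3.4, 0.8]
finger_gap: 0.0509
```

Emit:
{"api": "send_rows", "payload": {"plan": [{"slide": [0,0,0.05],"turn": [0,0,0],"claw": 0.6},{"slide": [0,0,0.05],"turn": [0,0,0],"claw": 0.6}]}}

```text
t: 13.5
tcp_pos: [0.4907, -0.3581, 0.0942]
orientation: [[0.993, -0.0, 0.121], [-0.121, 0.001, 0.993], [-0.0, -1.0, 0.0]]
wrist_force: [0.0, -2.0, 0.3]
finger_gap: 0.0512
```

Emit:
{"api": "send_rows", "payload": {"plan": [{"slide": [0,0,0.05],"turn": [0,0,0],"claw": 0.6},{"slide": [0,0,0.05],"turn": [0,0,0],"claw": 0.6}]}}

```text
t: 13.75
tcp_pos: [0.4915, -0.3523, 0.0944]
orientation: [[0.993, -0.0, 0.121], [-0.121, 0.0, 0.993], [-0.0, -1.0, 0.0]]
wrist_force: [0.1, -2.8, -0.2]
finger_gap: 0.0511
```

```bash
python3 - <<'E'
from h import *
p,d=robot.camera("side")
cv2.imwrite("pics/s4.png",cv2.resize(p[170:310,175:355,::-1],None,fx=4,fy=4,interpolation=cv2.INTER_CUBIC))
E
```

```text
(no output)
```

View pics/s4.png

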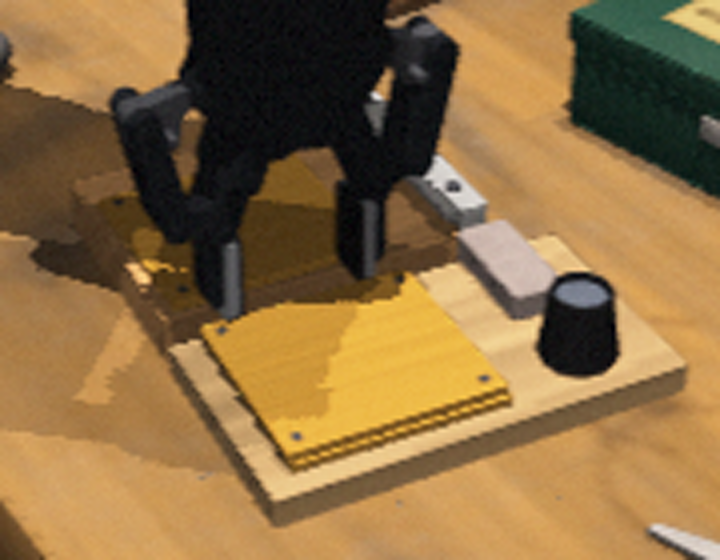

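Emit:
{"api": "send_rows", "payload": {"plan": [{"slide": [0,0,0.045],"turn": [0,0,0],"claw": 0.6},{"slide": [0,0,0.045],"turn": [0,0,0],"claw": 0.6},{"slide": [0,0,0],"turn": [0,0,0],"claw": 0.6},{"slide": [0,0,-0.08],"turn": [0,0,0],"claw": 0.6},{"slide": [0,0,-0.02],"turn": [0,0,0],"claw": 0.6},{"slide": [0,-0.3,0],"turn": [0,0,0],"claw": 0.6},{"slide": [0,-0.7,0],"turn": [0,0,0],"claw": 0.6},{"slide": [0,-0.7,0],"turn": [0,0,0],"claw": 0.6}]}}

```text
t: 14.8
tcp_pos: [0.4914, -0.353, 0.1989]
orientation: [[0.993, 0.001, 0.121], [-0.121, -0.0, 0.993], [0.001, -1.0, -0.0]]
wrist_force: [0.3, 0.7, 1.3]
finger_gap: 0.0509
```

Emit:
{"api": "send_rows", "payload": {"plan": [{"slide": [-0.8,0,0],"turn": [0,1,0],"claw": 0.6},{"slide": [-0.8,0,0],"turn": [0,1,0],"claw": 0.6},{"slide": [0,0,0],"turn": [0,1,0],"claw": 0.6},{"slide": [0,0,0],"turn": [0,1,0],"claw": 0.6},{"slide": [0,0,0],"turn": [0,1,0],"claw": 0.6},{"slide": [0,0,0],"turn": [0,1,0],"claw": 0.6},{"slide": [0,0,0],"turn": [0,1,0],"claw": 0.6},{"slide": [0,0,0],"turn": [0,1,0],"claw": 0.6}]}}

```text
t: 15.8
tcp_pos: [0.3975, -0.335, 0.1977]
orientation: [[0.322, 0.001, 0.947], [-0.947, -0.001, 0.322], [0.001, -1.0, 0.001]]
wrist_force: [-0.4, -1.0, 0.1]
finger_gap: 0.0511
```

Emit:
{"api": "send_rows", "payload": {"plan": [{"slide": [0,0,-0.5],"turn": [0,1,0],"claw": 0.6},{"slide": [0,0,-0.5],"turn": [0,1,0],"claw": 0.6},{"slide": [0,0,0],"turn": [0,1,0],"claw": 0.6},{"slide": [0,0,0],"turn": [0,0.25,0],"claw": 0.6},{"slide": [0,0,0],"turn": [0,0,0],"claw": 0.6}]}}

```text
t: 16.42
tcp_pos: [0.3398, -0.3504, 0.197]
orientation: [[-0.119, 0.0, 0.993], [-0.993, -0.001, -0.119], [0.001, -1.0, 0.001]]
wrist_force: [-0.1, -0.2, -0.1]
finger_gap: 0.0513
```

```bash
python3 - <<'E'
from h import *
a=robot.camera("top")[0][:,:,::-1].copy(); cv2.imwrite("pics/t5.png",cv2.resize(a[140:290,215:365],None,fx=4,fy=4,interpolation=cv2.INTER_CUBIC))
E
```

```text
(no output)
```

View pics/t5.png

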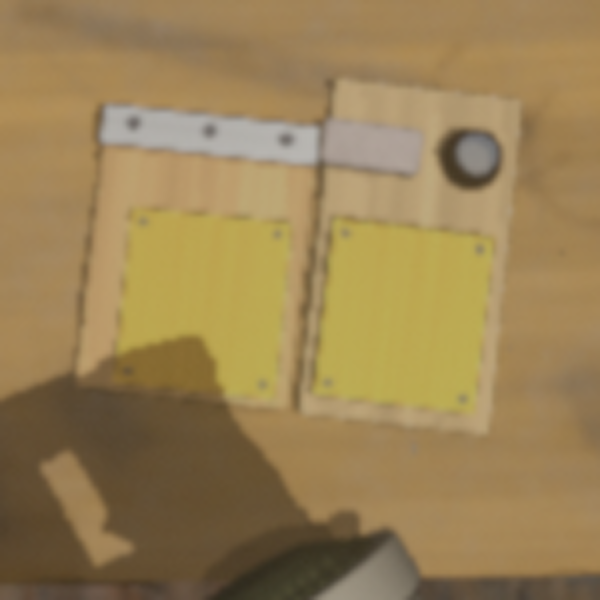

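Emit:
{"api": "send_rows", "payload": {"plan": [{"slide": [-0.6,0,0.645],"turn": [0,0,0],"claw": 0.6},{"slide": [-0.6,0,0.645],"turn": [0,0,0],"claw": 0.6},{"slide": [0,0,0],"turn": [0,0,0],"claw": 0.6},{"slide": [0,0.75,0],"turn": [0,0,0],"claw": 0.6},{"slide": [0,0.75,0],"turn": [0,0,0],"claw": 0.6},{"slide": [0,0,0],"turn": [0,0,0],"claw": 0.6},{"slide": [0,0,0],"turn": [0,0,0],"claw": 0.6}]}}

```text
t: 17.35
tcp_pos: [0.4255, -0.2892, 0.108]
orientation: [[-0.121, 0.001, 0.993], [-0.993, -0.002, -0.121], [0.001, -1.0, 0.002]]
wrist_force: [0.5, 0.0, -0.4]
finger_gap: 0.0511
```

Emit:
{"api": "send_rows", "payload": {"plan": [{"slide": [0,0.12,0],"turn": [0,0,0],"claw": 0.6},{"slide": [0,0.12,0],"turn": [0,0,0],"claw": 0.6},{"slide": [0,0,0],"turn": [0,0,0],"claw": 0.6},{"slide": [0,0,0],"turn": [0,0,0],"claw": 0.6},{"slide": [0,0,0],"turn": [0,0,0],"claw": 0.6}]}}

```text
t: 17.98
tcp_pos: [0.4252, -0.2884, 0.0922]
orientation: [[-0.121, 0.0, 0.993], [-0.993, -0.0, -0.121], [0.0, -1.0, 0.0]]
wrist_force: [-0.2, -0.2, 0.1]
finger_gap: 0.0512
```

Emit:
{"api": "send_rows", "payload": {"plan": [{"slide": [0,0,0.1],"turn": [0,0,0],"claw": 0.6},{"slide": [0,0,0.05],"turn": [0,0,0],"claw": 0.6},{"slide": [0,0,0.05],"turn": [0,0,0],"claw": 0.6},{"slide": [0,0,0.05],"turn": [0,0,0],"claw": 0.6}]}}

```text
t: 18.48
tcp_pos: [0.4402, -0.2902, 0.092]
orientation: [[-0.121, -0.0, 0.993], [-0.993, 0.0, -0.121], [-0.0, -1.0, -0.0]]
wrist_force: [1.0, 1.0, -0.1]
finger_gap: 0.0512
```

Emit:
{"api": "send_rows", "payload": {"plan": [{"slide": [0,-0.02,0.0],"turn": [0,0,0],"claw": 0.6},{"slide": [0,0,0.05],"turn": [0,0,0],"claw": 0.6},{"slide": [0,0,0.05],"turn": [0,0,0],"claw": 0.6},{"slide": [0,0,0.05],"turn": [0,0,0],"claw": 0.6}]}}

```text
t: 18.98
tcp_pos: [0.449, -0.2913, 0.0932]
orientation: [[-0.121, -0.0, 0.993], [-0.993, 0.0, -0.121], [-0.0, -1.0, -0.0]]
wrist_force: [-2.3, -0.1, 1.4]
finger_gap: 0.0514
```

Emit:
{"api": "send_rows", "payload": {"plan": [{"slide": [0,0,0.05],"turn": [0,0,0],"claw": 0.6},{"slide": [0,0,0.05],"turn": [0,0,0],"claw": 0.6},{"slide": [0,0,0.05],"turn": [0,0,0],"claw": 0.6},{"slide": [0,0,0.05],"turn": [0,0,0],"claw": 0.6}]}}

```text
t: 19.48
tcp_pos: [0.4611, -0.2927, 0.0932]
orientation: [[-0.121, -0.0, 0.993], [-0.993, 0.0, -0.121], [-0.0, -1.0, -0.0]]
wrist_force: [-3.8, 0.3, 0.5]
finger_gap: 0.0513
```

Emit:
{"api": "send_rows", "payload": {"plan": [{"slide": [0,0,0.04],"turn": [0,0,0],"claw": 0.6},{"slide": [0,0,0.04],"turn": [0,0,0],"claw": 0.6}]}}

```text
t: 19.73
tcp_pos: [0.4658, -0.2933, 0.0932]
orientation: [[-0.121, -0.0, 0.993], [-0.993, 0.0, -0.121], [-0.0, -1.0, -0.0]]
wrist_force: [-2.7, 0.4, 1.3]
finger_gap: 0.0511
```

Emit:
{"api": "send_rows", "payload": {"plan": [{"slide": [0,0,0.033],"turn": [0,0,0],"claw": 0.6},{"slide": [0,0,0.033],"turn": [0,0,0],"claw": 0.6}]}}

```text
t: 19.98
tcp_pos: [0.4697, -0.2938, 0.0932]
orientation: [[-0.121, -0.0, 0.993], [-0.993, 0.0, -0.121], [-0.0, -1.0, -0.0]]
wrist_force: [-1.8, -0.6, 1.5]
finger_gap: 0.0514
```

Emit:
{"api": "send_rows", "payload": {"plan": [{"slide": [0,0,0.025],"turn": [0,0,0],"claw": 0.6}]}}

```text
t: 20.1
tcp_pos: [0.4712, -0.294, 0.0932]
orientation: [[-0.121, -0.0, 0.993], [-0.993, 0.0, -0.121], [-0.0, -1.0, -0.0]]
wrist_force: [-2.8, -0.4, 1.4]
finger_gap: 0.0514
```

Emit:
{"api": "send_rows", "payload": {"plan": [{"slide": [0,0,0.015],"turn": [0,0,0],"claw": 0.6}]}}

```text
t: 20.23
tcp_pos: [0.472, -0.2941, 0.0932]
orientation: [[-0.121, -0.0, 0.993], [-0.993, 0.0, -0.121], [-0.0, -1.0, -0.0]]
wrist_force: [-2.9, -0.1, 1.1]
finger_gap: 0.0513
```

Emit:
{"api": "send_rows", "payload": {"plan": [{"slide": [0,0,0.015],"turn": [0,0,0],"claw": 0.6}]}}

```text
t: 20.35
tcp_pos: [0.4729, -0.2942, 0.0932]
orientation: [[-0.121, -0.0, 0.993], [-0.993, 0.0, -0.121], [-0.0, -1.0, -0.0]]
wrist_force: [-2.3, 0.2, 0.9]
finger_gap: 0.0511
```

Emit:
{"api": "send_rows", "payload": {"plan": [{"slide": [0,0,0.015],"turn": [0,0,0],"claw": 0.6}]}}

```text
t: 20.48
tcp_pos: [0.4738, -0.2943, 0.0932]
orientation: [[-0.121, -0.0, 0.993], [-0.993, 0.0, -0.121], [-0.0, -1.0, -0.0]]
wrist_force: [-1.9, 0.4, 0.6]
finger_gap: 0.0513
```

Emit:
{"api": "send_rows", "payload": {"plan": [{"slide": [0,0,0.014],"turn": [0,0,0],"claw": 0.6},{"slide": [0,0,0.014],"turn": [0,0,0],"claw": 0.6}]}}

```text
t: 20.72
tcp_pos: [0.4755, -0.2945, 0.0932]
orientation: [[-0.121, 0.0, 0.993], [-0.993, 0.0, -0.121], [-0.0, -1.0, 0.0]]
wrist_force: [-1.8, 0.8, 0.8]
finger_gap: 0.0515
```

Emit:
{"api": "send_rows", "payload": {"plan": [{"slide": [0,0,0.014],"turn": [0,0,0],"claw": 0.6}]}}

```text
t: 20.85
tcp_pos: [0.4763, -0.2946, 0.0932]
orientation: [[-0.121, -0.0, 0.993], [-0.993, -0.0, -0.121], [0.0, -1.0, -0.0]]
wrist_force: [-1.8, -0.1, 1.2]
finger_gap: 0.0512
```

Emit:
{"api": "send_rows", "payload": {"plan": [{"slide": [0,0,0.014],"turn": [0,0,0],"claw": 0.6}]}}

```text
t: 20.98
tcp_pos: [0.4771, -0.2947, 0.0932]
orientation: [[-0.121, -0.0, 0.993], [-0.993, 0.0, -0.121], [-0.0, -1.0, -0.0]]
wrist_force: [-2.7, -0.2, 1.4]
finger_gap: 0.0515
```

Emit:
{"api": "send_rows", "payload": {"plan": [{"slide": [0,0,0.01],"turn": [0,0,0],"claw": 0.6}]}}

```text
t: 21.1
tcp_pos: [0.4777, -0.2948, 0.0932]
orientation: [[-0.121, 0.0, 0.993], [-0.993, 0.0, -0.121], [-0.0, -1.0, 0.0]]
wrist_force: [-2.8, 1.1, 1.2]
finger_gap: 0.0511
```

Emit:
{"api": "send_rows", "payload": {"plan": [{"slide": [0,0,0.01],"turn": [0,0,0],"claw": 0.6},{"slide": [0,0,0.005],"turn": [0,0,0],"claw": 0.6}]}}

```text
t: 21.35
tcp_pos: [0.4786, -0.2949, 0.0932]
orientation: [[-0.121, 0.0, 0.993], [-0.993, -0.0, -0.121], [0.0, -1.0, 0.0]]
wrist_force: [-1.6, 0.6, 0.5]
finger_gap: 0.0507
```

Emit:
{"api": "send_rows", "payload": {"plan": [{"slide": [0,0,0.013],"turn": [0,0,0],"claw": 0.6}]}}

```text
t: 21.48
tcp_pos: [0.479, -0.2949, 0.0931]
orientation: [[-0.121, -0.001, 0.993], [-0.993, 0.001, -0.121], [-0.0, -1.0, -0.001]]
wrist_force: [-6.0, 0.4, 3.0]
finger_gap: 0.0512
```

Emit:
{"api": "send_rows", "payload": {"plan": [{"slide": [0,0,0.01],"turn": [0,0,0],"claw": 0.6}]}}

```text
t: 21.6
tcp_pos: [0.4792, -0.2949, 0.0931]
orientation: [[-0.121, -0.002, 0.993], [-0.993, 0.001, -0.121], [-0.001, -1.0, -0.002]]
wrist_force: [-9.3, 0.2, 4.3]
finger_gap: 0.0514
```

Emit:
{"api": "send_rows", "payload": {"plan": [{"slide": [0,0,0.01],"turn": [0,0,0],"claw": 0.6}]}}

```text
t: 21.72
tcp_pos: [0.4795, -0.2949, 0.0931]
orientation: [[-0.121, -0.003, 0.993], [-0.993, 0.002, -0.121], [-0.001, -1.0, -0.004]]
wrist_force: [-12.9, 1.0, 7.0]
finger_gap: 0.0511
```

Emit:
{"api": "send_rows", "payload": {"plan": [{"slide": [0,0,0.01],"turn": [0,0,0],"claw": 0.6}]}}

```text
t: 21.85
tcp_pos: [0.4797, -0.2949, 0.093]
orientation: [[-0.121, -0.005, 0.993], [-0.993, 0.002, -0.121], [-0.001, -1.0, -0.005]]
wrist_force: [-15.5, 0.4, 7.3]
finger_gap: 0.0513
```

Emit:
{"api": "send_rows", "payload": {"plan": [{"slide": [0,0,-0.012],"turn": [0,0,0],"claw": 0.6},{"slide": [0,0,0],"turn": [0,0,0],"claw": 0.6},{"slide": [0,0,0],"turn": [0,0,0],"claw": 0.6}]}}

```text
t: 22.22
tcp_pos: [0.4794, -0.2949, 0.0931]
orientation: [[-0.121, -0.003, 0.993], [-0.993, 0.001, -0.121], [-0.001, -1.0, -0.003]]
wrist_force: [-9.2, 1.5, 4.4]
finger_gap: 0.0513
```

Emit:
{"api": "send_rows", "payload": {"plan": [{"slide": [0,0,0],"turn": [0,0,0],"claw": 0.6},{"slide": [0,0,0],"turn": [0,0,0],"claw": 0.6},{"slide": [0,0,0],"turn": [0,0,0],"claw": 0.6},{"slide": [0,0,0],"turn": [0,0,0],"claw": 0.6},{"slide": [0,0,0],"turn": [0,0,0],"claw": 0.6}]}}

```text
t: 22.85
tcp_pos: [0.4794, -0.2949, 0.0931]
orientation: [[-0.121, -0.003, 0.993], [-0.993, 0.001, -0.121], [-0.001, -1.0, -0.003]]
wrist_force: [-10.2, 1.3, 5.0]
finger_gap: 0.0513
```

```bash
python3 - <<'E'
from h import *
a=robot.camera("side")[0][:,:,::-1].copy(); cv2.imwrite("pics/s6.png",cv2.resize(a[170:310,175:355],None,fx=4,fy=4,interpolation=cv2.INTER_CUBIC))
print(robot.get_obs()["wrist_force"])
E
```

```text
[-10.50529411   1.0869625    4.60826595]
```

View pics/s6.png

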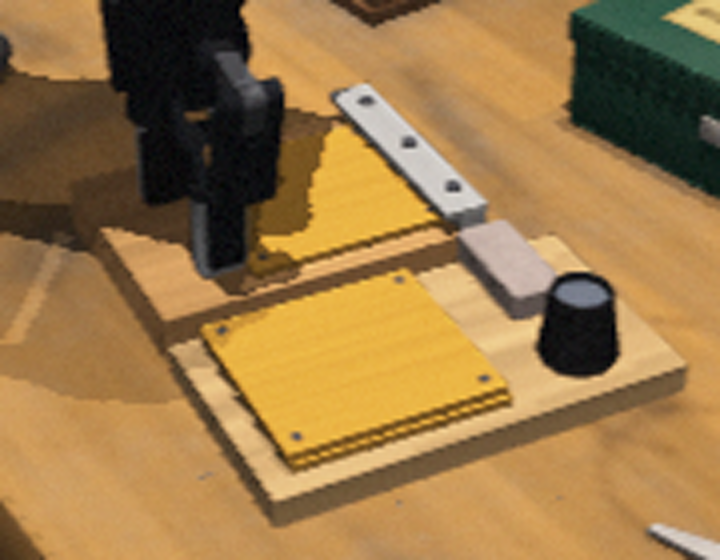

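Emit:
{"api": "send_rows", "payload": {"plan": [{"slide": [0,0,0.004],"turn": [0,0,0],"claw": 0.6},{"slide": [0,0,0],"turn": [0,0,0],"claw": 0.6},{"slide": [0,0,0],"turn": [0,0,0],"claw": 0.6},{"slide": [0,0,0],"turn": [0,0,0],"claw": 0.6},{"slide": [0,0,0],"turn": [0,0,0],"claw": 0.6},{"slide": [0,0,0],"turn": [0,0,0],"claw": 0.6},{"slide": [0,0,0],"turn": [0,0,0],"claw": 0.6}]}}

```text
t: 23.78
tcp_pos: [0.4795, -0.2949, 0.093]
orientation: [[-0.121, -0.004, 0.993], [-0.993, 0.002, -0.121], [-0.001, -1.0, -0.004]]
wrist_force: [-10.8, 0.6, 6.4]
finger_gap: 0.0513
```

Emit:
{"api": "send_rows", "payload": {"plan": [{"slide": [0,0,-0.05],"turn": [0,0,0],"claw": 0.6},{"slide": [0,0,-0.15],"turn": [0,0,0],"claw": 0.6},{"slide": [0,-0.05,-0.3],"turn": [0,0,0],"claw": 0.6},{"slide": [0,-0.6,-0.4],"turn": [0,0,0],"claw": 0.6},{"slide": [0,-0.8,-0.4],"turn": [0,0,0],"claw": 0.6},{"slide": [0.2,-0.6,-0.5],"turn": [0,0,0],"claw": 0.6},{"slide": [0,0,0],"turn": [0,0,0],"claw": 0.6}]}}

```text
t: 24.65
tcp_pos: [0.3713, -0.2949, 0.2186]
orientation: [[-0.123, 0.003, 0.992], [-0.992, -0.004, -0.123], [0.004, -1.0, 0.004]]
wrist_force: [-0.6, 0.2, -0.8]
finger_gap: 0.0511
```

```bash
python3 - <<'E'
from h import *
a=robot.camera("top")[0][:,:,::-1].copy(); cv2.imwrite("pics/t7.png",cv2.resize(a[140:290,215:365],None,fx=4,fy=4,interpolation=cv2.INTER_CUBIC))
E
```

```text
(no output)
```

View pics/t7.png

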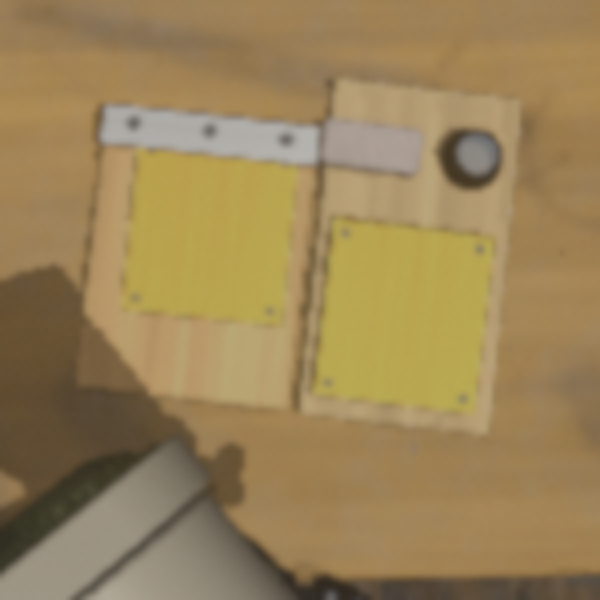

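```bash
python3 - <<'E'
from h import *
f=lambda P:[[215+u/4,140+v/4] for u,v in P]
w=onz("top",f([[122,308],[282,327],[136,150],[298,163]]),.0285)*1000
b=onz("top",f([[78,385],[297,410]]),.0235)*1000; l=onz("top",f([[100,143],[320,163]]),.036)*1000
x=np.array([.9926,-.1215]);y=np.array([.1215,.9926])
for n,P in(("plate",w),("bedfront",b),("lip",l)): 
    q=P[:,:2]-[520,-297]; print(n,np.c_[q@x,q@y].round(1).tolist())
E
```

```text
plate [[-31.6, 38.2], [-33.0, -44.8], [50.7, 39.5], [52.3, -44.8]]
bedfront [[-73.5, 57.1], [-74.7, -56.8]]
lip [[51.7, 57.9], [52.5, -55.8]]
```

```bash
python3 -c "
from rig import robot
print(robot.get_obs()['wrist_force']); print(robot.close_job())"
```

```text
[-0.34411071  0.13137749 -0.22619733]
the job is handed in; nothing more can be done
None
```

The top plate is off the stack and home under the lip, and the job is handed in; `close_job` gave no verdict. I found the fingers' height by touching the empty bed. I then pushed the plate's edge with both half-open fingers, first sideways onto the bed and then back to the fence.

- **Forces:** I held the plate against the fence at about 10–12.5 N in total for well over a second. The highest reading in contact with the plate was about 17 N, but forces were only read at the end of each move call.
- **Plate position:** the last top view puts the plate's front edge at about x = -32 mm in the jig frame, where it should be when home. It sits about 3 mm off the bed's middle and is parallel to the fence within about 0.02 rad.
- **Rest of the scene:** the two lower plates, the loupe and the block look unmoved in the pictures; I did not measure them. The arm was clear, with the wrist force near zero.
- **Disagreements:** before the move, the two cameras differed by about 4 mm on where the plate's edge was. The steady push also showed an upward force of 4–7 N, most likely friction at the plate's edge, and it is counted in the totals above.

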